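# Fit the red sanding cone on the bench sander's arbor

### The arm

A 6-joint arm with a two-finger parallel gripper is mounted at the origin on a cart in front of the work surface, level with it; the furniture and walls round the work are solid. World frame = base frame: x ahead of the robot, y to its left, z up, the work surface at z = 0. Lengths are in m, angles in rad, forces in N, time in s.
With the tool pointing down it reaches from about 0.275 to 0.825 m from the base axis. Payload 4.9 kg.
Tool frame: the origin (TCP) lies between the finger pads; the fingertips stand 11 mm ahead of it and the grasp point (between the pads) lies 8 mm behind it; z points along the fingers, y is the line along which they close (so a half turn about z gives the same grasp; the last joint's range is limited). The gripper opens to 85 mm and grips with 20 to 120 N. Pads are 22 mm wide; open, the fingers measure 114 mm over their backs; the gripper's body (76 mm by 85 mm) begins 54 mm behind the grasp point. The pads swing forward as they close: fully open they stand 13 mm farther back than shut.
Start: joints at [1.157, 0.326, -0.193, 1.052, 0, 1.437], TCP at [0.152, 0.529, 0.207] pointing down, gripper open.
Joint ranges: [-2.65, 2.65], [-0.97, 1.79], [-1.3, 1.35], [-1.93, 2.1], [-1.47, 1.37], [-3.14, 3.14]. Speed limits (rad/s): [2.57, 2.57, 3.14, 3.14, 3.14, 3.14].

### API

Orientations are given as a unit quaternion [x, y, z, w].
In Python, from rig import arm, eyes, job gives the robot as it stands.
- The arm moves only by the tool arm_command, never from a script. Its argument "steps" is a list of rows, each a list of 7 numbers: the turn, a rotation vector about the tool's x, y, z in rad, then the shift along the tool's x, y, z in m, then the opening, from 0 (shut) to 1 (fully open). A call has 1 to 5 rows; each row shifts and turns the commanded pose from where the row before left it, along the tool's axes as they then stand; what a row does not reach is not made up. A row lasts 1/10 s, in which the tool goes at most 50 mm and 8.59 degrees, less where a joint would pass 70% of its speed; a pose out of reach is approached as far as the arm can. A call with a gripper value outside its range is refused whole. The fingers move at their own pace and stop on an object; the grip force is fixed at half the most. Time passes only in rows, so rows that do not move let the fingers close. It gives the time, the measured TCP pose, the force, the opening and the grip force at its end, in the units of the state.
- arm.sense(): the state, without advancing time (a new reading comes with each control period).
- eyes.read_camera(name): name is "side" or "top" or "wrist"; returns a dict with "frame" (480x640x3 uint8, red, green, blue), "intrinsics" (3x3 intrinsics, pixels), "pose" (4x4, takes a point from camera to world coordinates); the wrist camera has in their place "T_tool_cam" (4x4, takes a point from camera to tool coordinates, whose origin is the TCP and whose axes are the flange's). Camera axes: x right, y up, looking along -z (the intrinsics and any distortion apply to the point x, -y, -z); pixel columns grow to the right and rows downward; lengths in m; the calibration is good to about 2 mm. A picture is of the moment at which its call begins: read the wrist's pose just before it. There is no depth.
- job.hand_in(): hands the job in; it is judged then, once.
The state is a dict: "time_s": time; "qpos": joint angles; "qvel": joint speeds; "joint_efforts": joint torques, N m; "ee_pos": TCP position; "tool_rot": TCP orientation; "contact_force": force on the tool from outside, world axes, zero at the start; "torque": the same for the moment, N m; "finger_gap": finger opening in m; "gripper_force": force on a finger pad.
Only numpy, scipy, OpenCV 4.12 (cv2) and the standard library are available. Lean on these libraries where they do the work, as an engineer would, in place of code of your own. Each camera call takes 0.05 s, during which the arm holds its last target. There are 200 camera calls.

### The job

Take the rust-red sanding cone by its black grip and lower it, upright and gently, over the tapered steel arbor of the green bench sander until it sits fully home on the flange, then let go of it. Do not drop it on, and leave the blue cone standing where it is.

Things in the scene. Friction and masses are not known exactly. Their poses are not given: they have to be found in the camera images.
- red_cone: The sanding cone to fit, about 0.2 kg: a rust-red tapered abrasive sleeve, round about its upright z axis, standing on the bench with its wide open end down. Origin: centre of its underside. Sleeve 72 mm across at the bottom, 51 mm across at height 75 mm, wall 5 mm, hollow (bore 62 mm across at the bottom, about 41 mm across at height 74 mm) and closed on top; above that a black round grip 36 mm across from height 79 to 115 mm.
- red_cone_grip (a point): Centre of the red cone's black grip, on its axis 99 mm above its underside: the place to hold it, from above, by any two opposite sides (36 mm across); fingertips may reach down to 80 mm above the underside, where the wider top of the sleeve begins.
- blue_cone: The other sanding cone, the same outside shape and size but blue, with the same black grip. Origin: centre of its underside. It must stay where it stands. It may stand on either side of the sander.
- sander: The green bench sander, fixed to the bench: a housing 140 x 140 mm and 42 mm high with a black switch plate with a green and a red button on its front. Origin: centre of its underside. Its height with flange and arbor is 118 mm.
- seat (a point): Centre of the top of the sander's flat steel flange (84 mm across), 50 mm above the bench, on the arbor's upright axis: the red cone's origin comes to lie here when it is fully home. The tapered steel arbor stands on it: 58 mm across at the flange, 39 mm across 60 mm above it, its bevelled top 29 mm across, 68 mm above it. It has about 2 mm of play all round in the seated cone, so a cone lowered within a few mm of the axis slides home by itself.
Not all that is in view belongs to the job. Of the things that look like the red_cone, the larger one is meant.

How it is judged:
By the outcome, as a careful person would: the job done as asked, in the order asked, and still so for the second after the job is handed in, with the robot touching nothing.
It also fails if it takes over 38 s, if anything falls off the work surface, if the arm or the gripper's body presses on something with over 40 N, if the wrist force passes 120 N, or if a joint passes its speed limit or range.

## Working session

There is one attempt and no reset: what is moved stays moved. The work goes in short steps, Python scripts to look and compute and a tool call to move; the robot and the scene stay as the last step left them, time stands still between calls to the robot, and variables do not carry over. Pictures are saved under pics/ and viewed, at most 10 in all, crops included, and the job is handed in when it is done.

Besides the shell and the picture viewer there is one more tool, called after "Call:" as name(argument=value, ...), one argument or row to a line, values as JSON. arm_command: Moves the arm, as the interface text tells. Its arguments: {"type":"object","properties":{"steps":{"type":"array"}},"required":["steps"]}

```bash
mkdir -p pics; cat > h.py <<'E'
import numpy as np, cv2
from rig import arm, eyes, job
def snap(n,f):
    c=eyes.read_camera(n); cv2.imwrite('pics/'+f,c['frame'][:,:,::-1]); return c
def ray(c,u,v,T=None):
    K=np.array(c['intrinsics']); P=np.array(c['pose']) if T is None else T
    d=np.linalg.inv(K)@[u,v,1]; d=P[:3,:3]@[d[0],-d[1],-d[2]]; return P[:3,3],d
def atz(c,u,v,z,T=None):
    o,d=ray(c,u,v,T); return o+d*(z-o[2])/d[2]
E
python3 - <<'E'
from h import *
for n in('top','side'):
    c=snap(n,n+'1.png'); print(n,c.keys(),c['intrinsics'],np.round(c['pose'],3))
s=arm.sense(); print(s)
E
```

```text
top dict_keys(['frame', 'intrinsics', 'pose']) [[454.33566837   0.         321.11587234]
 [  0.         454.33566837 237.93662795]
 [  0.           0.           1.        ]] [[ 0.014  0.991 -0.131  0.413]
 [-1.     0.016  0.012  0.036]
 [ 0.014  0.131  0.991  0.924]
 [ 0.     0.     0.     1.   ]]
side dict_keys(['frame', 'intrinsics', 'pose']) [[502.03521661   0.         316.92256903]
 [  0.         502.03521661 239.52510864]
 [  0.           0.           1.        ]] [[-0.994  0.084 -0.065  0.445]
 [-0.104 -0.653  0.75   0.695]
 [ 0.021  0.753  0.658  0.631]
 [ 0.     0.     0.     1.   ]]
{'time_s': 0.1, 'qpos': array([ 1.15679481e+00,  3.26873262e-01, -1.93486249e-01,  1.05200338e+00,
        2.89964860e-05,  1.43663088e+00]), 'qvel': array([-0.00148498, -0.00309523,  0.00297909, -0.00187322,  0.00139618,
       -0.00055761]), 'joint_efforts': array([ 8.96057427e-04, -4.44239616e+01,  2.63037872e+01,  7.92264909e-03,
       -5.20408344e-05, -2.19421179e-05]), 'ee_pos': array([0.15164297, 0.52809873, 0.20617737]), 'tool_rot': array([ 1.39461919e-01,  9.90227125e-01, -7.50118566e-04, -2.25963264e-04]), 'contact_force': array([-0.76297809, -0.28306741, -0.82879845]), 'torque': array([ 0.01067866, -0.05917134,  0.02574032]), 'gripper_force': 0.0, 'finger_gap': 0.08564142157138944}
```

View pics/top1.png

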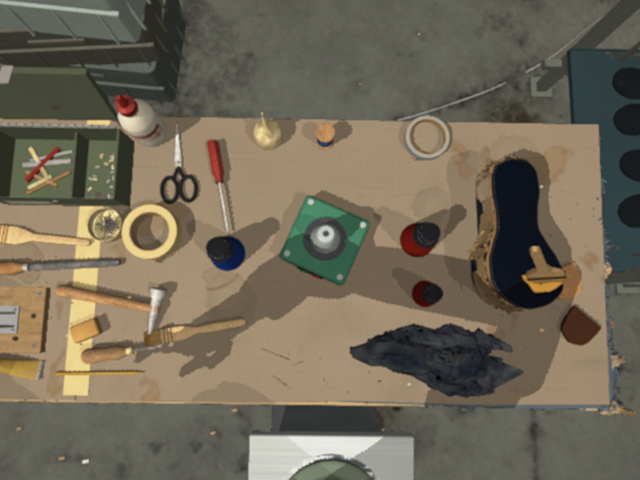

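View pics/side1.png

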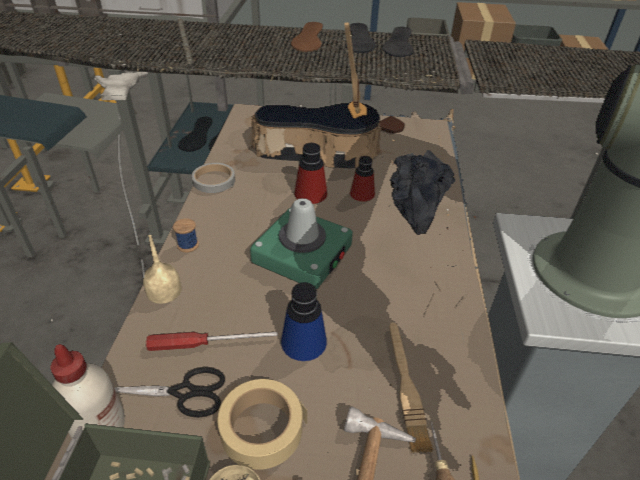

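The top view shows the larger red cone at about (420,238), with its grip at (428,231). The smaller red cone is at (427,293), the blue cone at (226,252) and the arbor top at (324,232). In the side view the larger red cone is at (311,175) and the small one at (363,180). Things that could be mistaken for the target are the small red cone (427,293), the blue cone (226,252), the screwdriver (213,160) and the red bottle cap (125,103). By the description I choose the larger red one at (420,238), and I'll check it in a crop.

```bash
python3 - <<'E'
from h import *
a=cv2.imread('pics/top1.png')[185:315,270:460]; b=cv2.imread('pics/side1.png')[130:290,240:390]
a=cv2.resize(a,(760,520),interpolation=cv2.INTER_CUBIC)
cv2.imwrite('pics/c1.png',a)
c=eyes.read_camera('top')
for n,u,v,z in [('grip top',428,231,.115),('arbor top',324,232,.118),('blue grip',219,246,.115),('small grip',434,290,.08)]: print(n,atz(c,u,v,z).round(3))
s=eyes.read_camera('side')
for n,u,v,z in [('grip top',311.5,149,.115),('arbor top',302.5,204,.118),('blue grip',304,292,.115)]: print(n,atz(s,u,v,z).round(3))
E
```

```text
grip top [ 0.536 -0.166  0.115]
arbor top [0.53  0.022 0.118]
blue grip [0.502 0.209 0.115]
small grip [ 0.431 -0.184  0.08 ]
grip top [ 0.535 -0.161  0.115]
arbor top [0.529 0.022 0.118]
blue grip [0.502 0.219 0.115]
```

View pics/c1.png

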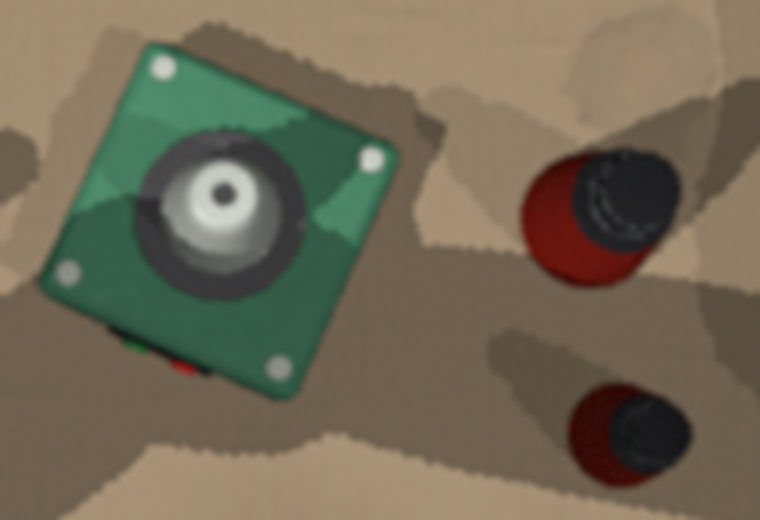

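The crop confirms the choice: the larger red cone's grip top is at about (429,233) and the smaller cone is clearly separate at (427,293). The arbor tip is at (326,233). Both cameras agree within about 5 mm, so I'm moving above the red cone.

Call:
arm_command(
  steps=[
    [0,0,0,-0.031,-0.031,0,1],
    [0,0,0,-0.031,-0.031,0,1],
    [0,0,0,-0.031,-0.031,0,1],
    [0,0,0,-0.031,-0.031,0,1],
    [0,0,0,-0.031,-0.031,0,1],
  ],
)

```text
time_s: 0.7
ee_pos: [0.2584, 0.3353, 0.2068]
tool_rot: [0.139, 0.99, -0.0, 0.0]
contact_force: [0.9, -1.2, 0.1]
finger_gap: 0.0851
gripper_force: 0.0
```

Call:
arm_command(
  steps=[
    [0,0,0,-0.031,-0.031,0,1],
    [0,0,0,-0.031,-0.031,0,1],
    [0,0,0,-0.031,-0.031,0,1],
    [0,0,0,-0.031,-0.031,0,1],
    [0,0,0,-0.031,-0.031,0,1],
  ],
)

```text
time_s: 1.2
ee_pos: [0.3647, 0.1434, 0.207]
tool_rot: [0.139, 0.99, 0.0, 0.0]
contact_force: [2.0, 0.7, -0.0]
finger_gap: 0.0856
gripper_force: 0.0
```

Call:
arm_command(
  steps=[
    [0,0,0,-0.031,-0.031,0,1],
    [0,0,0,-0.031,-0.031,0,1],
    [0,0,0,-0.031,-0.031,0,1],
    [0,0,-0.14,0,0,0,1],
    [0,0,-0.14,0,0,0,1],
  ],
)

```text
time_s: 1.7
ee_pos: [0.4283, 0.0285, 0.2066]
tool_rot: [-0.001, 1.0, 0.0, -0.0]
contact_force: [0.2, 0.0, 0.6]
finger_gap: 0.0852
gripper_force: 0.0
```

Call:
arm_command(
  steps=[
    [0,0,0,-0.021,-0.039,0,1],
    [0,0,0,-0.021,-0.039,0,1],
    [0,0,0,-0.021,-0.039,0,1],
    [0,0,0,-0.021,-0.039,0,1],
    [0,0,0,-0.021,-0.039,0,1],
  ],
)

```text
time_s: 2.2
ee_pos: [0.5334, -0.1666, 0.2067]
tool_rot: [0.0, 1.0, 0.0, -0.0]
contact_force: [1.1, -0.6, 0.6]
finger_gap: 0.0853
gripper_force: 0.0
```

Call:
arm_command(
  steps=[
    [0,0,0,0,0,0,1],
    [0,0,0,0,0,0,1],
  ],
)

```text
time_s: 2.4
ee_pos: [0.5325, -0.1655, 0.2061]
tool_rot: [0.001, 1.0, 0.001, -0.001]
contact_force: [-0.1, 1.2, 0.3]
finger_gap: 0.0856
gripper_force: 0.0
```

```bash
cat >> h.py <<'E'
from scipy.spatial.transform import Rotation as R
def wrist(f):
    s=arm.sense(); c=snap('wrist',f); T=np.eye(4); T[:3,:3]=R.from_quat(s['tool_rot']).as_matrix(); T[:3,3]=s['ee_pos']
    return s,c,T@np.array(c['T_tool_cam'])
E
python3 - <<'E'
from h import *
s,c,T=wrist('w1.png'); print(s['ee_pos'],T.round(4).tolist(),c['intrinsics'])
E
```

```text
[ 0.53254798 -0.16545737  0.20607345] [[0.0013, -0.9642, -0.265, 0.4648], [1.0, 0.0017, -0.0012, -0.1651], [0.0016, -0.265, 0.9642, 0.3748], [0.0, 0.0, 0.0, 1.0]] [[379.44049196   0.         321.67288176]
 [  0.         379.44049196 238.76148614]
 [  0.           0.           1.        ]]
```

View pics/w1.png

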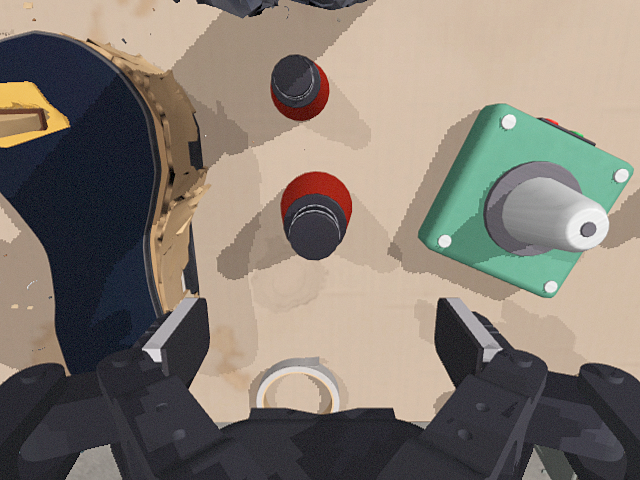

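The wrist view shows the red grip's top disc centred at about (316,231), the arbor tip's small hole at (588,229) and the small red cone at (300,85).

```bash
python3 - <<'E'
from h import *
c=eyes.read_camera('wrist'); s=arm.sense(); T=np.eye(4); T[:3,:3]=R.from_quat(s['tool_rot']).as_matrix(); T[:3,3]=s['ee_pos'];T=T@np.array(c['T_tool_cam'])
for n,u,v,z in [('grip',316,231,.115),('arbor',588,229,.118),('sleeve bot edges L',281,207,.0)]: print(n,atz(c,u,v,z,T).round(4))
g=c['frame'].astype(int); 
m=(g[...,0]>90)&(g[...,0]>2.2*g[...,1]); m=m[150:290,250:380]; ys,xs=np.nonzero(m); print('red bbox',xs.min()+250,xs.max()+250,ys.min()+150,ys.max()+150)
d=(g.max(2)<85)[150:290,250:380]; n,l,st,ce=cv2.connectedComponentsWithStats(d.astype(np.uint8)); print([(x+[250,150,0,0,0]).tolist() for x in st[1:] if x[4]>300])
# predicted outline of cone for candidates
from scipy.optimize import least_squares
def proj(p):
    q=np.linalg.inv(T)@np.append(p,1); K=c['intrinsics']; return K[0][0]*q[0]/-q[2]+K[0][2], K[1][1]*-q[1]/-q[2]+K[1][2]
for y in(-.17,-.168,-.166,-.164,-.162):
  for x in (.532,.536):
    A=np.linspace(0,6.28,60)
    f=lambda r,z:np.array([proj([x+r*np.cos(a),y+r*np.sin(a),z]) for a in A])
    b=f(.036,0);t=f(.018,.115); print(x,y,'base',b.min(0).round(),b.max(0).round(),'top',t.min(0).round(),t.max(0).round())
E
```

```text
grip [ 0.5302 -0.1673  0.115 ]
arbor [0.5279 0.0229 0.118 ]
sleeve bot edges L [ 0.5346 -0.2039  0.    ]
red bbox 280 350 172 228
[[282, 194, 63, 67, 2932]]
0.532 -0.17 base [279. 168.] [351. 239.] top [287. 208.] [338. 258.]
0.536 -0.17 base [279. 172.] [351. 243.] top [287. 214.] [338. 263.]
0.532 -0.168 base [281. 168.] [353. 239.] top [290. 208.] [340. 258.]
0.536 -0.168 base [281. 172.] [353. 243.] top [290. 214.] [340. 263.]
0.532 -0.166 base [283. 168.] [355. 239.] top [292. 208.] [343. 258.]
0.536 -0.166 base [283. 172.] [355. 243.] top [293. 214.] [343. 263.]
0.532 -0.164 base [285. 168.] [357. 239.] top [295. 208.] [346. 258.]
0.536 -0.164 base [285. 172.] [357. 243.] top [295. 214.] [346. 263.]
0.532 -0.162 base [287. 168.] [359. 239.] top [298. 208.] [349. 258.]
0.536 -0.162 base [287. 172.] [359. 243.] top [298. 214.] [349. 263.]
```

Cone at (0.535, -0.168) fits its outline and both fixed cameras within a few mm. I'll go down to TCP z of about 0.096, so the tips are about 5 mm clear of the sleeve top.

Call:
arm_command(
  steps=[
    [0,0,0,-0.002,-0.002,0.02,1],
    [0,0,0,0,0,0.03,1],
    [0,0,0,0,0,0.03,1],
    [0,0,0,0,0,0.02,1],
    [0,0,0,0,0,0.01,1],
  ],
)

```text
time_s: 3.0
ee_pos: [0.5332, -0.1649, 0.0954]
tool_rot: [-0.001, 1.0, 0.001, -0.001]
contact_force: [-1.2, 0.3, 0.6]
finger_gap: 0.0853
gripper_force: 0.0
```

```bash
python3 - <<'E'
from h import *
s,c,T=wrist('w2.png'); print(s['ee_pos'])
E
```

```text
[ 0.53322529 -0.16486043  0.09535859]
```

View pics/w2.png

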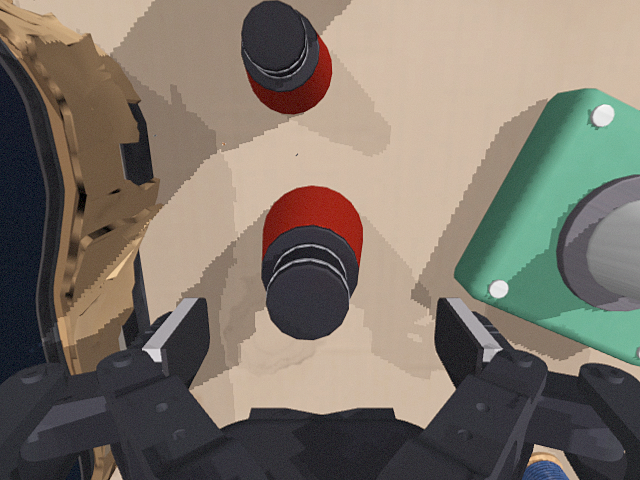

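The grip's top disc is centred at about (308,299), 84 px across, and lies between the pads, which are at (180,330) and (463,330).

```bash
python3 - <<'E'
from h import *
c=eyes.read_camera('wrist'); s=arm.sense(); T=np.eye(4); T[:3,:3]=R.from_quat(s['tool_rot']).as_matrix(); T[:3,3]=s['ee_pos'];T=T@np.array(c['T_tool_cam'])
print(s['ee_pos'])
for n,u,v,z in [('grip',308,299,.115),('left',266,299,.115),('right',350,299,.115),('bottom',308,340,.115)]: print(n,atz(c,u,v,z,T).round(4))
E
```

```text
[ 0.53375179 -0.16550018  0.09605847]
grip [ 0.5339 -0.1708  0.115 ]
left [ 0.534  -0.1888  0.115 ]
right [ 0.5339 -0.1528  0.115 ]
bottom [ 0.5536 -0.171   0.115 ]
```

The measured width of 36 mm matches. I'll shift 5 mm and close.

Call:
arm_command(
  steps=[
    [0,0,0,0,-0.005,0,1],
    [0,0,0,0,0,0,0],
    [0,0,0,0,0,0,0],
    [0,0,0,0,0,0,0],
    [0,0,0,0,0,0,0],
  ],
)

```text
time_s: 3.6
ee_pos: [0.5352, -0.1721, 0.0973]
tool_rot: [-0.0, 1.0, -0.0, 0.0]
contact_force: [-0.3, 0.2, 0.4]
finger_gap: 0.0282
gripper_force: 0.0
```

Call:
arm_command(
  steps=[
    [0,0,0,0,0,0,0],
    [0,0,0,0,0,0,0],
    [0,0,0,0,0,0,0],
    [0,0,0,0,0,0,0],
  ],
)

```text
time_s: 4.0
ee_pos: [0.5349, -0.172, 0.0968]
tool_rot: [-0.0, 1.0, 0.0, -0.0]
contact_force: [-0.6, 1.3, -0.6]
finger_gap: -0.0003
gripper_force: 0.0
```

The fingers shut completely and missed the grip, so I'll look.

```bash
python3 - <<'E'
from h import *
s,c,T=wrist('w3.png'); print(s['ee_pos'],s['finger_gap'],s['qpos'])
d=eyes.read_camera('side')
im=cv2.resize(d['frame'][110:260,230:430],(640,480),interpolation=cv2.INTER_CUBIC)
o=np.hstack([cv2.resize(c['frame'],(400,300)),cv2.resize(im,(400,300))]); cv2.imwrite('pics/m3.png',o[:,:,::-1])
E
```

```text
[ 0.53492515 -0.17195557  0.09683843] -0.0003410820617435537 [-4.42390091e-01  4.43885625e-01 -3.17428735e-01  8.09590663e-01
  7.24298796e-07 -4.42594118e-01]
```

View pics/m3.png

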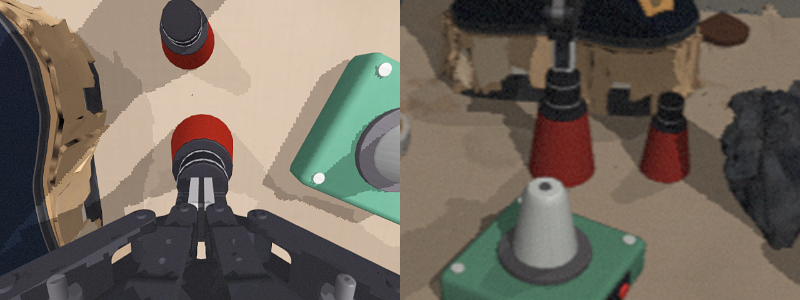

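The fingers look closed just above the grip's top, with the cone unmoved. I'll measure the actual fingertip height from both cameras.

```bash
python3 - <<'E'
from h import *
d=eyes.read_camera('side'); w=cv2.imread('pics/w3.png')
s=arm.sense();p=s['ee_pos']
def proj(P,c,x):
    q=np.linalg.inv(P)@np.append(x,1);K=c['intrinsics'];return (K[0][0]*q[0]/-q[2]+K[0][2],K[1][2]-K[1][1]*q[1]/-q[2])
c=eyes.read_camera('wrist');T=np.eye(4);T[:3,:3]=R.from_quat(s['tool_rot']).as_matrix();T[:3,3]=p;T=T@np.array(c['T_tool_cam'])
for z in(.086,.1,.115,.13):
    x=[p[0],p[1],z];print(z,'side',np.round(proj(np.array(d['pose']),d,x)),'wrist front edge',np.round(proj(T,c,[p[0]-.011,p[1],z])))
a=cv2.resize(w[230:400,250:390],(466,566),interpolation=cv2.INTER_CUBIC)
b=cv2.resize(d['frame'][115:205,285:335,::-1],(314,566),interpolation=cv2.INTER_CUBIC)
cv2.imwrite('pics/m4.png',np.hstack([a,b]))
E
```

```text
0.086 side [312. 159.] wrist front edge [321. 253.]
0.1 side [312. 153.] wrist front edge [320. 262.]
0.115 side [312. 146.] wrist front edge [320. 274.]
0.13 side [312. 140.] wrist front edge [320. 288.]
```

View pics/m4.png

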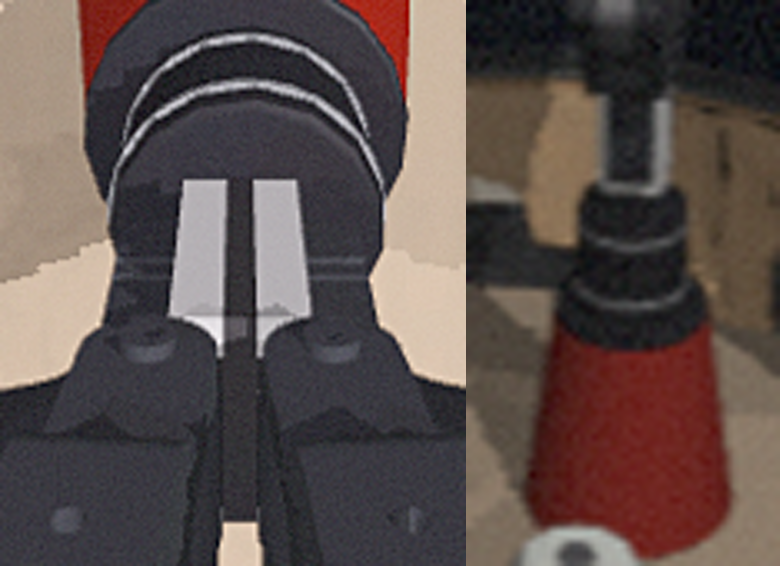

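Shut, the tips measure z of about 0.117 to 0.126 (side row 145, wrist row 284), just above the grip's top. That means they stand about 21 mm behind the reported TCP, not 11 mm ahead of it. The cone is untouched and centred, so I'll open, go down 31 mm and close again.

Call:
arm_command(
  steps=[
    [0,0,0,0,0,-0.01,1],
    [0,0,0,0,0,0,1],
    [0,0,0,0,0,0,1],
    [0,0,0,0,0,0,1],
    [0,0,0,0,0,0,1],
  ],
)

```text
time_s: 4.7
ee_pos: [0.5348, -0.1719, 0.1068]
tool_rot: [-0.0, 1.0, 0.0, -0.0]
contact_force: [0.0, 1.0, 0.1]
finger_gap: 0.0723
gripper_force: 0.0
```

Call:
arm_command(
  steps=[
    [0,0,0,0,0,0,1],
    [0,0,0,0,0,0,1],
    [0,0,0,0,0,0.015,1],
    [0,0,0,0,0,0.015,1],
    [0,0,0,0,0,0.011,1],
  ],
)

```text
time_s: 5.2
ee_pos: [0.5346, -0.1718, 0.065]
tool_rot: [-0.0, 1.0, 0.0, -0.0]
contact_force: [-1.6, 0.8, -0.3]
finger_gap: 0.0854
gripper_force: 0.0
```

Call:
arm_command(
  steps=[
    [0,0,0,0,0,0,0],
    [0,0,0,0,0,0,0],
    [0,0,0,0,0,0,0],
    [0,0,0,0,0,0,0],
    [0,0,0,0,0,0,0],
  ],
)

```text
time_s: 5.7
ee_pos: [0.5357, -0.1722, 0.0668]
tool_rot: [-0.0, 1.0, -0.0, 0.001]
contact_force: [0.7, 1.1, 4.4]
finger_gap: 0.0341
gripper_force: 59.5
```

Call:
arm_command(
  steps=[
    [0,0,0,0,0,0,0],
    [0,0,0,0,0,0,0],
    [0,0,0,0,0,0,0],
  ],
)

```text
time_s: 6.0
ee_pos: [0.5357, -0.1722, 0.0668]
tool_rot: [-0.0, 1.0, -0.0, 0.001]
contact_force: [-0.2, 0.5, 6.1]
finger_gap: 0.0347
gripper_force: 59.5
```

Gripped at 35 mm with 59 N. Now lifting 140 mm.

Call:
arm_command(
  steps=[
    [0,0,0,0,0,-0.01,0],
    [0,0,0,0,0,-0.03,0],
    [0,0,0,0,0,-0.04,0],
    [0,0,0,0,0,-0.04,0],
    [0,0,0,0,0,-0.02,0],
  ],
)

```text
time_s: 6.5
ee_pos: [0.536, -0.1726, 0.2096]
tool_rot: [-0.0, 1.0, -0.001, 0.002]
contact_force: [0.6, -0.6, -2.1]
finger_gap: 0.0343
gripper_force: 60.5
```

Call:
arm_command(
  steps=[
    [0,0,0,0,0.02,0,0],
    [0,0,0,0,0.02,0,0],
    [0,0,0,0,0.02,0,0],
    [0,0,0,0,0,0,0],
  ],
)

```text
time_s: 6.9
ee_pos: [0.534, -0.1097, 0.2058]
tool_rot: [-0.001, 1.0, 0.001, -0.001]
contact_force: [0.7, -0.4, -2.6]
finger_gap: 0.0339
gripper_force: 60.5
```

```bash
python3 - <<'E'
from h import *
s,c,T=wrist('w5.png'); d=snap('side','s5.png'); print(s['ee_pos'],s['finger_gap'],s['contact_force'])
t=snap('top','t5.png')
o=np.hstack([cv2.resize(d['frame'][100:340,200:440],(400,400),interpolation=cv2.INTER_CUBIC),cv2.resize(t['frame'][160:320,270:430],(400,400),interpolation=cv2.INTER_CUBIC)]); cv2.imwrite('pics/m5.png',o[:,:,::-1])
E
```

```text
[ 0.53401339 -0.10970044  0.20582413] 0.033911914567290265 [ 0.73755332 -0.43961058 -2.59527463]
```

View pics/m5.png

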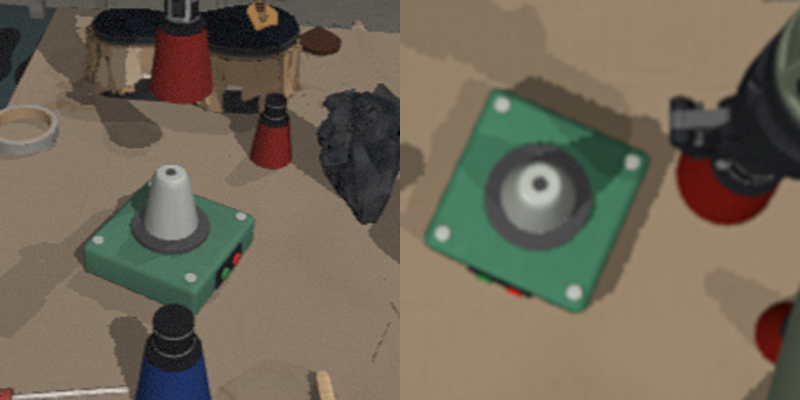

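The cone hangs upright. The arbor hole is at side (302.6,203.2) and top (326,233.6), and the flange ring is centred at top (325.7,238.4).

```bash
python3 - <<'E'
from h import *
t=eyes.read_camera('top');d=eyes.read_camera('side')
print(atz(t,326,233.6,.118),atz(t,325.7,238.4,.05),atz(d,302.6,203.2,.118))
# held sleeve base, red extents in top / side
for n,c,b in(('top',t,(160,320,370,440)),('side',d,(100,170,280,340))):
    g=c['frame'].astype(int)[b[0]:b[1],b[2]:b[3]];m=((g[...,0]>70)&(g[...,0]>2.2*g[...,1])).astype(np.uint8)
    k,l,st,ce=cv2.connectedComponentsWithStats(m);i=1+st[1:,4].argmax();x=st[i];print(n,'x',x[0]+b[2],x[0]+x[2]+b[2],'y',x[1]+b[0],x[1]+x[3]+b[0])
def proj(c,x):
    q=np.linalg.inv(np.array(c['pose']))@np.append(x,1);K=c['intrinsics'];return np.array((K[0][0]*q[0]/-q[2]+K[0][2],K[1][2]-K[1][1]*q[1]/-q[2]))
for x,y in((.534,-.110),):
  for n,c in(('top',t),('side',d)):
    P=np.array([proj(c,[x+.036*np.cos(a),y+.036*np.sin(a),.139]) for a in np.linspace(0,6.28,90)]);print(n,'pred base',P.min(0).round(1),P.max(0).round(1))
E
```

```text
[0.52747881 0.01814308 0.118     ] [0.52772168 0.0170791  0.05      ] [0.52954686 0.0202107  0.118     ]
top x 381 418 y 222 249
side x 292 327 y 117 162
top pred base [379.  209.2] [420.  249.9]
side pred base [289.7 142.1] [328.4 162.6]
```

The held cone's outline matches the TCP within about 1 mm. The arbor axis is at about (0.528, 0.0185), so I move over it.

Call:
arm_command(
  steps=[
    [0,0,0,0.002,0.026,0,0],
    [0,0,0,0.002,0.032,0,0],
    [0,0,0,0.002,0.032,0,0],
    [0,0,0,0,0.026,0,0],
    [0,0,0,0,0.012,0,0],
  ],
)

```text
time_s: 7.65
ee_pos: [0.5287, 0.0173, 0.2058]
tool_rot: [-0.001, 1.0, 0.0, -0.0]
contact_force: [1.3, -0.7, -3.0]
finger_gap: 0.0342
gripper_force: 60.8
```

Call:
arm_command(
  steps=[
    [0,0,0,0,0,0,0],
    [0,0,0,0,0,0,0],
    [0,0,0,0,0,0,0],
  ],
)

```text
time_s: 7.95
ee_pos: [0.5291, 0.0147, 0.2058]
tool_rot: [0.001, 1.0, -0.0, -0.0]
contact_force: [0.4, 1.1, -2.2]
finger_gap: 0.034
gripper_force: 60.8
```

```bash
python3 - <<'E'
from h import *
d=eyes.read_camera('side');t=eyes.read_camera('top');s=arm.sense();print(s['ee_pos'],s['contact_force'])
o=np.hstack([cv2.resize(d['frame'][130:290,230:390],(400,400),interpolation=cv2.INTER_CUBIC),cv2.resize(t['frame'][160:320,250:410],(400,400),interpolation=cv2.INTER_CUBIC)]); cv2.imwrite('pics/m6.png',o[:,:,::-1])
E
```

```text
[0.52903533 0.01490564 0.205812  ] [-0.40224829 -0.25856697 -2.76162259]
```

View pics/m6.png

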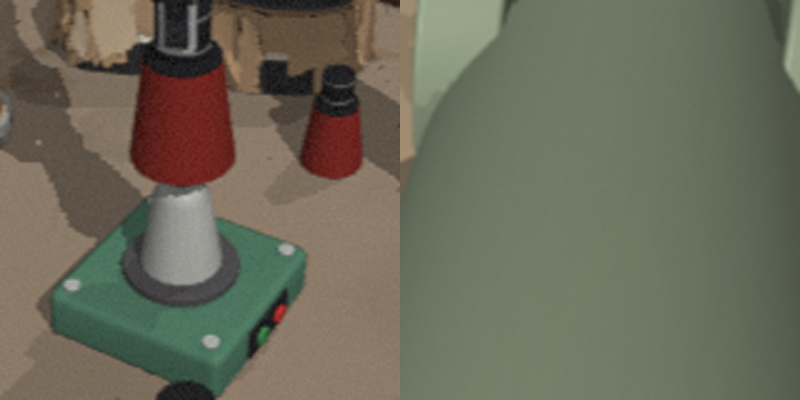

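In the side view the cone (u≈183) is in line with the arbor (u≈181) and hangs above it. Now I add 3.5 mm in y and lower in small steps, watching the force.

Call:
arm_command(
  steps=[
    [0,0,0,0.001,0.0035,0,0],
    [0,0,0,0,0,0.012,0],
    [0,0,0,0,0,0.012,0],
    [0,0,0,0,0,0.012,0],
    [0,0,0,0,0,0.012,0],
  ],
)

```text
time_s: 8.55
ee_pos: [0.5273, 0.0196, 0.1563]
tool_rot: [-0.0, 1.0, 0.0, -0.001]
contact_force: [0.2, -0.5, -3.0]
finger_gap: 0.0342
gripper_force: 60.8
```

Call:
arm_command(
  steps=[
    [0,0,0,0,0,0.008,0],
    [0,0,0,0,0,0.008,0],
    [0,0,0,0,0,0.008,0],
    [0,0,0,0,0,0,0],
  ],
)

```text
time_s: 8.95
ee_pos: [0.5272, 0.0196, 0.1327]
tool_rot: [-0.0, 1.0, 0.0, -0.001]
contact_force: [-0.5, 1.0, -2.9]
finger_gap: 0.0343
gripper_force: 60.8
```

Call:
arm_command(
  steps=[
    [0,0,0,0,0,0.004,0],
    [0,0,0,0,0,0.004,0],
    [0,0,0,0,0,0.003,0],
    [0,0,0,0,0,0,0],
  ],
)

```text
time_s: 9.35
ee_pos: [0.5278, 0.0194, 0.1226]
tool_rot: [-0.0, 1.0, -0.0, -0.0]
contact_force: [0.5, -1.2, -2.4]
finger_gap: 0.0343
gripper_force: 60.8
```

Call:
arm_command(
  steps=[
    [0,0,0,0,0,0.002,0],
    [0,0,0,0,0,0,0],
  ],
)

```text
time_s: 9.55
ee_pos: [0.5281, 0.0194, 0.1209]
tool_rot: [-0.0, 1.0, -0.0, 0.0]
contact_force: [-0.0, 0.0, -2.6]
finger_gap: 0.0341
gripper_force: 60.8
```

Call:
arm_command(
  steps=[
    [0,0,0,0,0,0.0015,0],
    [0,0,0,0,0,0,0],
  ],
)

```text
time_s: 9.75
ee_pos: [0.5281, 0.0194, 0.1194]
tool_rot: [-0.0, 1.0, -0.0, 0.0]
contact_force: [0.4, -0.6, -2.1]
finger_gap: 0.0344
gripper_force: 60.8
```

No contact yet. About 2 to 3 mm to go.

Call:
arm_command(
  steps=[
    [0,0,0,0,0,0.0015,0],
    [0,0,0,0,0,0,0],
  ],
)

```text
time_s: 9.95
ee_pos: [0.5281, 0.0193, 0.1179]
tool_rot: [-0.0, 1.0, -0.0, 0.0]
contact_force: [0.2, -0.6, -2.5]
finger_gap: 0.0344
gripper_force: 60.9
```

Call:
arm_command(
  steps=[
    [0,0,0,0,0,0.001,0],
    [0,0,0,0,0,0,0],
  ],
)

```text
time_s: 10.15
ee_pos: [0.5283, 0.0193, 0.117]
tool_rot: [-0.0, 1.0, -0.0, 0.0]
contact_force: [-0.3, -1.4, -1.3]
finger_gap: 0.0341
gripper_force: 61.1
```

Call:
arm_command(
  steps=[
    [0,0,0,0,0,0.001,0],
    [0,0,0,0,0,0,0],
  ],
)

```text
time_s: 10.35
ee_pos: [0.5287, 0.0194, 0.1168]
tool_rot: [-0.0, 1.0, -0.0, 0.001]
contact_force: [0.0, -0.7, 4.2]
finger_gap: 0.0337
gripper_force: 61.9
```

Contact came at exactly the predicted height of 0.1168 with +4 N. I'll release, rise and check.

Call:
arm_command(
  steps=[
    [0,0,0,0,0,0,0.6],
    [0,0,0,0,0,0,0.8],
    [0,0,0,0,0,0,1],
    [0,0,0,0,0,0,1],
    [0,0,0,0,0,0,1],
  ],
)

```text
time_s: 10.85
ee_pos: [0.5278, 0.0196, 0.1158]
tool_rot: [-0.0, 1.0, 0.0, -0.0]
contact_force: [0.4, -0.0, 0.3]
finger_gap: 0.0855
gripper_force: 0.0
```

Call:
arm_command(
  steps=[
    [0,0,0,0,0,0,1],
    [0,0,0,0,0,-0.02,1],
    [0,0,0,0,0,-0.03,1],
    [0,0,0,0,0,-0.04,1],
    [0,0,0,0,0,-0.03,1],
  ],
)

```text
time_s: 11.35
ee_pos: [0.5282, 0.0195, 0.238]
tool_rot: [-0.0, 1.0, -0.0, 0.001]
contact_force: [-0.3, -0.2, -1.3]
finger_gap: 0.0853
gripper_force: 0.0
```

```bash
python3 - <<'E'
from h import *
s,c,T=wrist('w7.png');d=eyes.read_camera('side');print(s['ee_pos'],s['contact_force'],s['finger_gap'],s['time_s'])
o=np.hstack([cv2.resize(d['frame'][130:370,210:410],(333,400),interpolation=cv2.INTER_CUBIC),cv2.resize(c['frame'][:400,:],(460,400))]); cv2.imwrite('pics/m7.png',o[:,:,::-1])
E
```

```text
[0.5282231  0.01952055 0.23796106] [-0.28568699 -0.18498941 -1.32793875] 0.08531866227539014 11.35
```

View pics/m7.png

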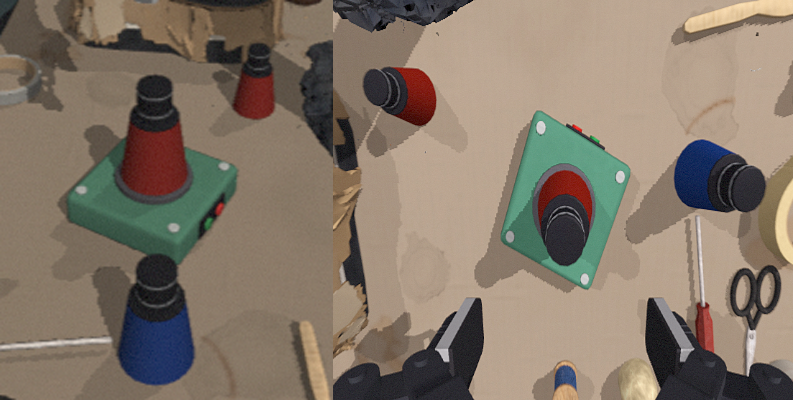

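The red cone sits upright and flat on the flange: side view (154,195), with an even flange ring around it. The blue cone stands untouched at (157,350), and the gripper is clear.

```bash
python3 -c "
from rig import job; print(job.hand_in())"
```

```text
the job is handed in; nothing more can be done
None
```

The red sanding cone sits upright and fully home on the sander's flange and has been released; the blue cone was not touched, and I handed the job in at about 11 s (my first grip attempt closed just above the grip without touching the cone).

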